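# Find the high point of an eccentric shaft on bench centres

## Robot

A 7-joint arm with a two-finger parallel gripper is mounted at the origin on a cart in front of the work surface, level with it; the furniture and walls round the work are solid. World frame = base frame: x ahead of the robot, y to its left, z up, the work surface at z = 0. Lengths are in m, angles in rad, forces in N, time in s.
With the tool pointing down it reaches from about 0.4 to 0.875 m from the base axis. Payload 6.5 kg.
Tool frame: the origin (TCP) lies midway between the tips of the shut fingers; the grasp point (between the pads) lies arm.grip_point_offset behind it (arm.grip_point_offset is the distance from the TCP to the grasp point, in m); z points along the fingers, y is the line along which they close (so a half turn about z gives the same grasp; the last joint's range is limited). The gripper opens to 85 mm and grips with 20 to 120 N. Pads are 22 mm wide; open, the fingers measure 114 mm over their backs; the gripper's body (76 mm by 85 mm) begins 54 mm behind the grasp point. The pads swing forward as they close: fully open they stand 13 mm farther back than shut.
Start: joints at [1.109, 0.536, -0.004, 1.538, 0.003, 1.067, -0.071], TCP at [0.251, -0.6, 0.231] pointing down, gripper open.
Joint ranges: [-2.7, 2.7], [-0.37, 2.16], [-1.27, 1.26], [0.24, 2.4], [-1.31, 4.45], [0.19, 1.91], [-2.76, 2.76]. Speed limits (rad/s): [2.39, 2.39, 3.14, 3.14, 3.14, 3.14, 3.14].

## Interface

Orientations are given as a unit quaternion [x, y, z, w].
In Python, from station import telemetry, imaging, arm gives the robot as it stands.
- The arm moves only by the tool send_rows, never from a script. Its argument "rows" is a list that holds one entry, the list of rows, each a list of 5 numbers: the shift along the world's x, y, z in m, then the turn about the world's z in rad, then the opening, from 0 (shut) to 1 (fully open). A call has 1 to 10 rows; each row is the pose to reach, as a shift and turn from the pose commanded when the call began; what a row does not reach only later rows make up. A row lasts 1/8 s, in which the tool goes at most 62.5 mm and 10.7 degrees, less where a joint would pass 70% of its speed; a pose out of reach is approached as far as the arm can. A call with a gripper value outside its range is refused whole. The fingers move at their own pace and stop on an object; "grip_force" is the grip in N (left out, the last holds). Time passes only in rows, so rows that repeat a pose let the fingers close. It gives the time, the measured TCP pose, the force, the opening and the grip force at its end, in the units of the state.
- telemetry.get_obs(): the state, without advancing time (a new reading comes with each control period).
- imaging.get_image(name): name is "side" or "top"; returns the picture (420x560x3 uint8, blue, green, red); there is no depth.
- imaging.calibration(name): a dict with "fov_y" (degrees; the focal length in pixels is half the picture's height over the tangent of half this angle, whatever the lens; pixels are square), "cx", "cy" (the principal point, pixels), "extrinsics" (4x4, takes a point from camera to world coordinates). Camera axes: x right, y up, looking along -z (the intrinsics and any distortion apply to the point x, -y, -z); pixel columns grow to the right and rows downward; lengths in m; the calibration is good to about 2 mm. A picture is of the moment at which its call begins. calibration takes no time and is no camera call.
- arm.close_job(): hands the job in; it is judged then, once.
The state is a dict: "time_s": time; "qpos": joint angles; "qvel": joint speeds; "joint_efforts": joint torques, N m; "tcp_pos": TCP position; "orientation": TCP orientation; "wrist_force": force on the tool from outside, world axes, zero at the start; "wrist_torque": the same for the moment, N m; "grip_width": finger opening in m; "grasp_force": force on a finger pad.
Only numpy, scipy, OpenCV 4.12 (cv2) and the standard library are available. Lean on these libraries where they do the work, as an engineer would, in place of code of your own. Each camera call takes 0.05 s, during which the arm holds its last target. There are 200 camera calls.

## Task

Push the dial indicator's slide up to the brass eccentric until its sprung plunger is pressed in by about 3 mm. Then turn the shaft by its crank handle, watching the plunger swing, and leave the shaft where the eccentric presses the plunger in deepest, with everything let go. Go gently: never drive the plunger to its stop, do not drag the bench centres about on the bench, and leave the other things alone.

Things in the scene. Friction and masses are not known exactly. Their poses are not given: they have to be found in the camera images.
- bench_centres: Green bench centres, about 2 kg, standing loose on the bench (about 10 N sideways slides them). Origin: on the bench top under the middle of the shaft. x points from the indicator to the shaft (away from the robot), y along the shaft, z up. Bed 26 mm high, x -185 to 55 mm (64 mm wide at the indicator's end), y -105 to 105 mm. Pillars at y = -85 and +85 mm, 34 mm thick, 135 mm tall.
- shaft_axis (a point): Middle of the shaft's axis, fixed to the bench centres at x = 0, y = 0, z = 115 mm of their frame; the axis runs along their y. Here sits the brass eccentric: a disc of 22 mm radius and 18 mm width, its centre 6 mm off the axis, clamped on the shaft at an unknown angle to the crank.
- crank_handle (a point): Middle of the black crank handle: a bar 14 mm thick, 62 mm long, parallel to the shaft, spinning freely on its pin: pinched from above it can be led round in a full circle without turning the gripper. It circles the axis at 40 mm radius, at y = -163 mm of the bench centres (crank arm at y = -118 mm). Turning takes 2 to 4 N at the handle; it stays where left.
- shaft (a joint): Angle of shaft and crank, rad. 0: handle straight above the axis; positive turns the handle from the top towards +x of the bench centres, then down. It has no stops: at angle q the handle is at x = 40 sin q, z = 115 + 40 cos q mm.
- push_post (a point): Grip point on the red post of the indicator slide, 10 mm below its top. The post is 22 mm (x) by 12 mm (y), its top at z = 105 mm: pinch it across y from above or push its back to +x. It stands at x = -147 mm, y = 0 of the bench centres when the slide is back. The dial (40 mm across, face up, top at z = 124 mm) stands 47 mm beyond it (+x).
- slide (a joint): Travel of the indicator slide towards the shaft (+x of the bench centres), m: 0 (back, as at the start) to 0.036. It moves with about 4 N of friction and stays where it is left.
- plunger (a joint): How far the plunger is pressed into the indicator, m: 0 (out, touching nothing) to 0.020 (hard stop). Spring 0.3 N at the start, 1.3 N at the stop. The red needle on the dial turns clockwise, seen from above, by 15 degrees per mm from the red mark. One turn of the shaft swings the plunger by up to 12 mm.
- plunger_tip (a point): Tip of the plunger (steel ball of 3 mm radius; the point is its front, on the shaft's height, y = 0). In the bench centres' frame its x is -42 mm at the start; on the eccentric it is about -27.7 mm at the high point and -16 mm at the low point.
- blank_plug: Small steel screw plug, 20 mm across, 22 mm tall, a bystander. Origin: centre of its underside.
- brass_adapter: Small brass threaded adapter, 19x22x25 mm, a bystander. Origin: centre of its underside.
- weight_disc: Flat slotted steel weight, 82 mm across, 12 mm thick, a bystander. Origin: centre of its underside.

How it is judged:
By the outcome, as a careful person would: the job done as asked, in the order asked, and still so for the second after the job is handed in, with the robot touching nothing.
It also fails if it takes over 72 s, if anything falls off the work surface, if the arm or the gripper's body presses on something with over 40 N, if the wrist force passes 120 N, or if a joint passes its speed limit or range.

## Working session

There is one attempt and no reset: what is moved stays moved. The work goes in short steps, Python scripts to look and compute and a tool call to move; the robot and the scene stay as the last step left them, time stands still between calls to the robot, and variables do not carry over. Pictures are saved under pics/ and viewed, at most 10 in all, crops included, and the job is handed in when it is done.

Besides the shell and the picture viewer there is one more tool, called after ">>>" as name([rows], argument=value, ...), one row to a line, values as JSON. send_rows: Moves the arm, as the interface text tells. Its arguments: {"type":"object","properties":{"rows":{"type":"array"},"grip_force":{"type":"number"}},"required":["rows"]}

```bash
mkdir -p pics
python3 - <<'E'
from station import telemetry, imaging, arm
import cv2
for n in("side","top"):
    cv2.imwrite(f"pics/{n}0.png",imaging.get_image(n)); c=imaging.calibration(n); print(n,c)
o=telemetry.get_obs(); print(o["time_s"],o["tcp_pos"],o["orientation"],o["grip_width"],arm.grip_point_offset)
E
```

```text
side {'fov_y': 45.59219767825681, 'cx': 275.9290400764381, 'cy': 207.62662567224453, 'extrinsics': array([[ 0.94241595,  0.22667546, -0.24590734,  0.31798689],
       [-0.33372639,  0.58926174, -0.73579705, -0.73550581],
       [-0.02188335,  0.77549264,  0.63097725,  0.69292799],
       [ 0.        ,  0.        ,  0.        ,  1.        ]])}
top {'fov_y': 48.91568531701161, 'cx': 280.0587401866654, 'cy': 211.3110195716979, 'extrinsics': array([[-0.02176711,  0.99504068, -0.09705793,  0.42606486],
       [-0.99974358, -0.02226995, -0.00410042, -0.03779826],
       [-0.00624156,  0.09694379,  0.99527029,  1.10982158],
       [ 0.        ,  0.        ,  0.        ,  1.        ]])}
0.1 [ 0.25036134 -0.59923622  0.23048795] [ 9.80480099e-01  1.96616812e-01 -2.13460098e-04 -7.48290519e-04] 0.08502558720985295 0.0187
```

View pics/side0.png

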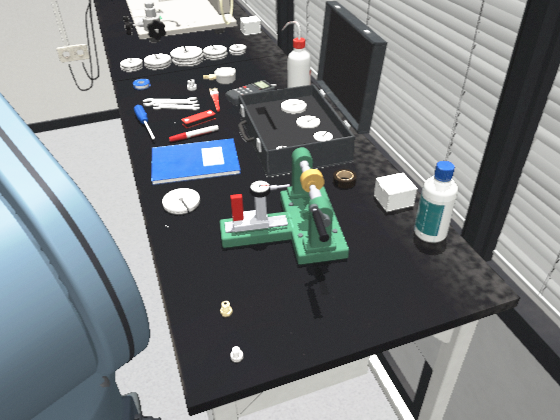

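View pics/top0.png

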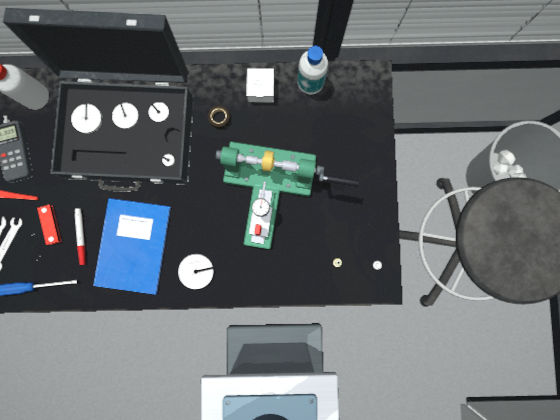

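The side view shows the centres with the red post at (238,207), dial (261,187), brass eccentric (312,180) and handle (320,218). The top view has the post at (258,230), dial (261,207), eccentric (267,161) and handle around (340,181). The bystanders are well clear at (337,262), (377,265) and (196,272).

```bash
cat > h.py <<'E'
from station import telemetry, imaging, arm
import cv2, numpy as np
def ray(n,u,v):
    c=imaging.calibration(n); f=210/np.tan(np.radians(c["fov_y"])/2); E=c["extrinsics"]
    d=E[:3,:3]@np.array([(u-c["cx"])/f,-(v-c["cy"])/f,-1]); return E[:3,3],d
def onz(n,u,v,z):
    o,d=ray(n,u,v); return o+d*(z-o[2])/d[2]
def proj(n,p):
    c=imaging.calibration(n); f=210/np.tan(np.radians(c["fov_y"])/2); E=c["extrinsics"]
    q=E[:3,:3].T@(np.asarray(p)-E[:3,3]); return np.array([c["cx"]+f*q[0]/-q[2], c["cy"]-f*q[1]/-q[2]])
def tri(a,b):
    (o1,d1),(o2,d2)=ray(*a),ray(*b)
    s=np.linalg.lstsq(np.c_[d1,-d2],o2-o1,rcond=None)[0]
    p,q=o1+d1*s[0],o2+d2*s[1]; return (p+q)/2,np.linalg.norm(p-q)
def blobs(img,lo,hi,roi,amin=10):
    x0,y0,x1,y1=roi; m=cv2.inRange(cv2.cvtColor(img[y0:y1,x0:x1],cv2.COLOR_BGR2HSV),lo,hi)
    n,l,s,c=cv2.connectedComponentsWithStats(m)
    return [(s[i,4],c[i]+[x0,y0],s[i,:4]+[x0,y0,0,0]) for i in range(1,n) if s[i,4]>=amin]
E
python3 - <<'E'
from h import *
t=cv2.imread("pics/top0.png"); s=cv2.imread("pics/side0.png")
for n,i,roi in(("top",t,(200,130,370,260)),("side",s,(210,140,360,270))):
    print(n,"red",blobs(i,(0,150,80),(6,255,255),roi),blobs(i,(172,150,80),(180,255,255),roi))
    print("gold",blobs(i,(15,120,100),(30,255,255),roi))
a=cv2.resize(t[135:255,205:365],None,fx=5,fy=5,interpolation=cv2.INTER_CUBIC); cv2.imwrite("pics/tc.png",a)
b=cv2.resize(s[140:270,210:360],None,fx=4.6,fy=4.6,interpolation=cv2.INTER_CUBIC); cv2.imwrite("pics/sc.png",b)
E
```

```text
top red [(np.int32(20), array([258.85, 230.05]), array([256, 225,   5,  10]))] []
gold [(np.int32(168), array([267.70833333, 161.16071429]), array([262, 151,  12,  20]))]
side red [(np.int32(291), array([236.65979381, 206.2371134 ]), array([230, 194,  13,  27]))] []
gold [(np.int32(292), array([311.7260274 , 180.64383562]), array([301, 170,  23,  22]))]
```

View pics/tc.png

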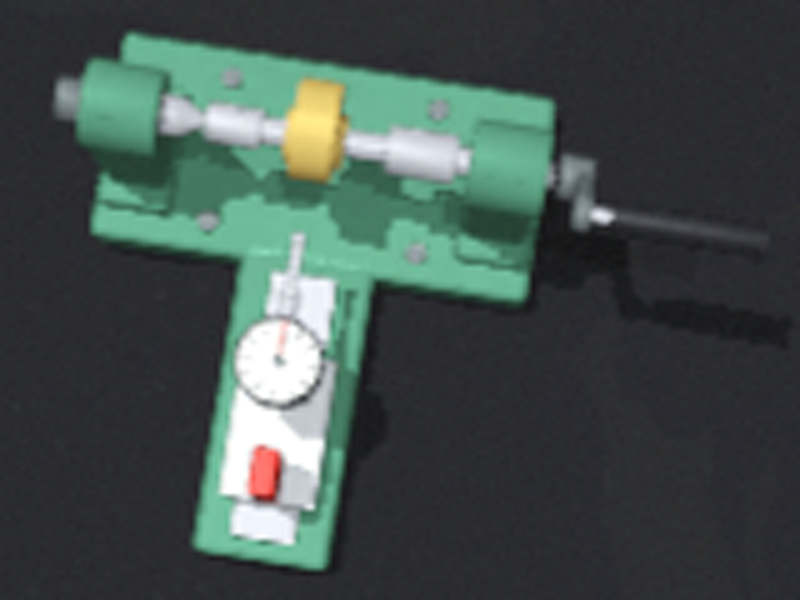

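View pics/sc.png

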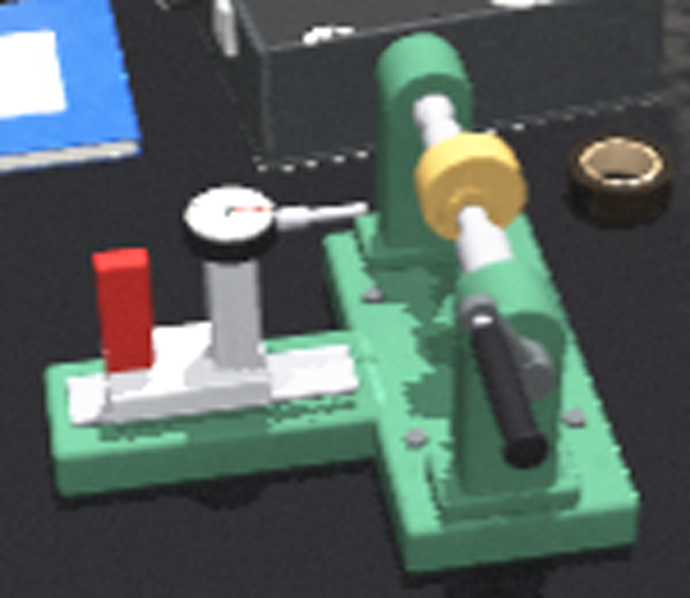

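The top crop puts the dial centre at (279,361) with the needle on its mark, the shaft slightly tilted in yaw, and the handle running from (600,215) to (767,240). In the side crop the handle runs from (482,318) to (525,450), and the plunger is free.

Run:
```python
from h import *
T=lambda u,v:(205+u/5,135+v/5)
S=lambda u,v:(210+u/4.6,140+v/4.6)
# crop pixel centre offsets ignored (<0.5px)
cor={"fl":(125,33,55,105),"fr":(553,100,55,-105)}
P=[];Q=[]
for k,(u,v,x,y) in cor.items():
    p=onz("top",*T(u,v),.026);print(k,p);P.append(p[:2]);Q.append((x/1e3,y/1e3))
nl=onz("top",*T(92,236),.026);nr=onz("top",*T(525,302),.026);print(nl,nr)
d=onz("top",*T(279,361),.124);P.append(d[:2]);Q.append((-.1,0))
r=onz("top",*T(264,472),.105);print("dial",d,"post",r)
e,g=tri(("top",267.7,161.2),("side",311.7,180.6));print("ecc",e,g)
P=np.array(P);Q=np.array(Q)
a=P-P.mean(0);b=Q-Q.mean(0)
th=np.arctan2((b[:,0]*a[:,1]-b[:,1]*a[:,0]).sum(),(a*b).sum());R=np.array([[np.cos(th),-np.sin(th)],[np.sin(th),np.cos(th)]])
o=P.mean(0)-R@Q.mean(0);print("yaw",np.degrees(th),"o",o,"res",P-(Q@R.T+o))
print("nl nr bench",(np.array([nl,nr])[:,:2]-o)@R, "ecc",(e[:2]-o)@R,"post",(r[:2]-o)@R)
for n,t,s in(("free",(767,240),(525,445)),("pin",(605,215),(482,320))):
    p,g=tri(("top",*T(*t)),("side",*S(*s)));print(n,p,g,(p[:2]-o)@R)
```

```text
fl [0.70218173 0.08290075 0.026     ]
fr [ 0.66481102 -0.12104567  0.026     ]
[0.60421905 0.09968909 0.026     ] [ 0.56798132 -0.10496823  0.026     ]
dial [0.53199605 0.00742369 0.124     ] post [0.48554603 0.0156947  0.105     ]
ecc [ 0.6346777  -0.00939219  0.11637868] 0.002282091550301412
yaw -10.188054201918881 o [ 0.62971549 -0.00965081] res [[-0.0002389  -0.00106448]
 [-0.00046491  0.00167793]
 [ 0.00070381 -0.00061345]]
nl nr bench [[-0.04443442  0.10310608]
 [-0.04390107 -0.10473402]] ecc [0.00483822 0.00113226] post [-0.14637938 -0.00055475]
free [ 0.57632881 -0.19974348  0.15001011] 0.0013338673784733476 [-0.0189214 -0.1965384]
pin [ 0.58853892 -0.13208584  0.15084368] 0.0017052675482010684 [-0.01887107 -0.12778782]
```

>>> send_rows([
  [[0.05,0.06,0.0,0.17,0.0],[0.08,0.12,0,0.34,0],[0.1,0.18,0,0.51,0],[0.12,0.24,0,0.68,0],[0.13,0.3,0,0.85,0],[0.14,0.36,0,0.997,0],[0.15,0.42,0,0.997,0],[0.16,0.48,0,0.997,0],[0.175,0.54,0,0.997,0],[0.187,0.6,0,0.997,0]],
])

```text
time_s: 1.35
tcp_pos: [0.4352, -0.0098, 0.2314]
orientation: [0.767, 0.641, 0.0, 0.0]
wrist_force: [0.8, -0.1, -0.1]
grip_width: 0.0004
grasp_force: 0.0
```

>>> send_rows([
  [[0,0.024,-0.04,0,0],[0,0.024,-0.09,0,0],[0,0.024,-0.13,0,0],[0,0.024,-0.15,0,0],[0,0.024,-0.15,0,0]],
])

```text
time_s: 1.98
tcp_pos: [0.4337, 0.0124, 0.0801]
orientation: [0.767, 0.642, -0.001, -0.001]
wrist_force: [-0.3, -0.1, 1.0]
grip_width: 0.0
grasp_force: 0.0
```

```bash
cat >> h.py <<'E'
TH=np.radians(-10.19); R2=np.array([[np.cos(TH),-np.sin(TH)],[np.sin(TH),np.cos(TH)]]); O=np.array([.6297,-.0097])
def W(x,y): return R2@np.array([x,y])+O
def B(p): return (np.asarray(p)[:2]-O)@R2
def st():
    o=telemetry.get_obs(); q=o["orientation"]
    print("t",o["time_s"],"tcp",np.round(o["tcp_pos"],4),"bench",np.round(B(o["tcp_pos"]),4),"close dir deg",round(np.degrees(2*np.arctan2(q[1],q[0]))-90,1),"F",np.round(o["wrist_force"],1),"w",round(o["grip_width"],4)); return o
E
python3 -c "
from h import *
st()
s=imaging.get_image('side'); cv2.imwrite('pics/s1.png',cv2.resize(s[120:280,180:380],None,fx=4,fy=3.75))"
```

```text
t 1.975 tcp [0.4337 0.0124 0.0801] bench [-0.1968 -0.0129] close dir deg -10.2 F [-0.3 -0.1  1. ] w 0.0
```

View pics/s1.png

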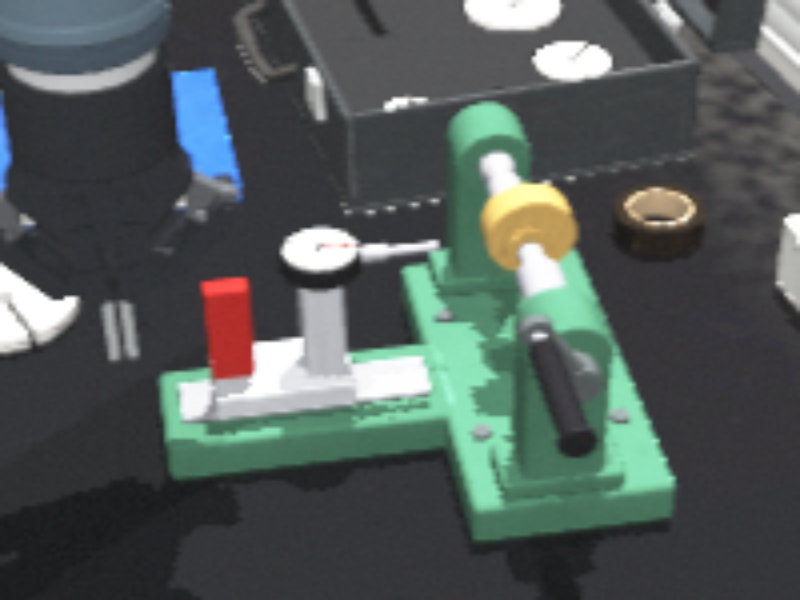

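The side view shows the shut fingers behind the post at about (120,330) with clear space before it, and the plunger still free. I'll centre laterally and advance.

>>> send_rows([
  [[0.002,0.013,0,0,0],[0.012,0.0112,0,0,0],[0.022,0.0094,0,0,0],[0.027,0.0086,0,0,0],[0.032,0.0077,0,0,0],[0.037,0.0068,0,0,0],[0.037,0.0068,0,0,0]],
])

```text
time_s: 2.9
tcp_pos: [0.4721, 0.0189, 0.0811]
orientation: [0.767, 0.641, -0.0, -0.0]
wrist_force: [-2.3, -0.6, -0.4]
grip_width: 0.0002
grasp_force: 1.1
```

```bash
python3 -c "
from h import *
st()
s=imaging.get_image('side');print(blobs(s,(0,150,80),(6,255,255),(210,140,360,270)))"
```

```text
t 2.9 tcp [0.4721 0.0189 0.0811] bench [-0.1602  0.0002] close dir deg -10.2 F [-2.3 -0.6 -0.4] w 0.0002
[(np.int32(283), array([241.2155477 , 205.99293286]), array([235, 193,  13,  27]))]
```

>>> send_rows([
  [[0.004,-0.0007,0,0,0],[0.008,-0.0014,0,0,0],[0.012,-0.0021,0,0,0],[0.0155,-0.0028,0,0,0],[0.0155,-0.0028,0,0,0]],
])

```text
time_s: 3.58
tcp_pos: [0.488, 0.0161, 0.0812]
orientation: [0.767, 0.641, 0.0, 0.0]
wrist_force: [-3.3, -1.7, -1.9]
grip_width: -0.0002
grasp_force: 1.4
```

```bash
cat >> h.py <<'E'
def slide(s):
    u=max(blobs(s,(0,150,80),(6,255,255),(200,140,360,270)),key=lambda b:b[0])[1]
    p=lambda d:proj("side",[*W(-.147+d,0),.08]); a,b=p(0),p(.03); d=(b-a)/.03
    return ((u-np.array([236.66,206.24]))@d)/(d@d)
E
python3 -c "
from h import *
st()
s=imaging.get_image('side');print('slide',slide(s))
t=imaging.get_image('top')
a=cv2.resize(s[155:225,225:345],None,fx=6,fy=6,interpolation=cv2.INTER_CUBIC)[:, :720]
b=cv2.resize(t[140:220,240:300],None,fx=5.25,fy=5.25,interpolation=cv2.INTER_CUBIC)
cv2.imwrite('pics/p2.png',cv2.resize(np.hstack([cv2.resize(a,(470,420)),b]),(785,420)))"
```

```text
t 3.575 tcp [0.488  0.0161 0.0812] bench [-0.144   0.0003] close dir deg -10.2 F [-3.3 -1.7 -1.9] w -0.0002
slide 0.025276549902823596
```

View pics/p2.png

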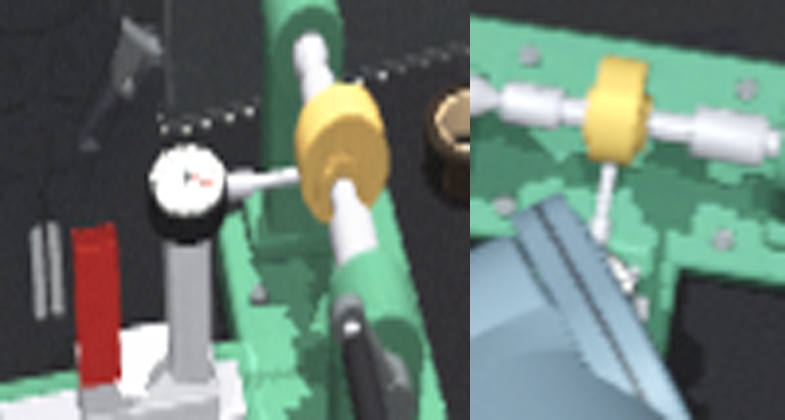

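Side part: the plunger now touches the eccentric at (297,178), and the needle has turned a little from its mark. The arm hides the dial in the top part, so I'll read the needle from the side camera.

```bash
cat >> h.py <<'E'
def needle(s,sl,n="side"):
    c=W(-.1+sl,0); u0,v0=proj(n,[*c,.124]); 
    U,V=np.meshgrid(np.arange(560),np.arange(420)); f=s.astype(float)
    w=np.clip(f[...,2]-np.maximum(f[...,0],f[...,1])-25,0,None)
    w[(np.hypot(U-u0,V-v0)>11)]=0
    ij=np.argwhere(w>0); P=np.array([B(onz(n,j,i,.124)) for i,j in ij])-[-.1+sl,0]
    ww=w[w>0]; k=np.hypot(*P.T)<.019; P,ww=P[k],ww[k]
    m=(P*ww[:,None]).sum(0)/ww.sum()
    # angle clockwise from +x (bench) 
    return np.degrees(np.arctan2(-m[1],m[0])),np.hypot(*m)*1e3,k.sum()
E
python3 -c "
from h import *
print(needle(cv2.imread('pics/side0.png'),0),needle(cv2.imread('pics/top0.png'),0,'top'))
s=imaging.get_image('side');sl=slide(s);print(sl,needle(s,sl))"
```

```text
(np.float64(25.321589360361497), np.float64(12.602911978802197), np.int64(7)) (np.float64(-4.021750821222313), np.float64(12.678366151155407), np.int64(6))
0.025197244202001638 (np.float64(43.37483192571764), np.float64(12.750458550646059), np.int64(5))
```

```bash
cat >> h.py <<'E'
def needle2(s,sl,n="side"):
    u0,v0=proj(n,[*W(-.1+sl,0),.124]); U,V=np.meshgrid(np.arange(560),np.arange(420)); f=s.astype(float)
    near=np.hypot(U-u0,V-v0)<14
    m=((f[...,2]>150)&near).astype(np.uint8)   # white or red in the red channel = dial face
    k,l,stt,c=cv2.connectedComponentsWithStats(m); i=1+np.argmax(stt[1:,4])
    cnt=max(cv2.findContours((l==i).astype(np.uint8),cv2.RETR_EXTERNAL,cv2.CHAIN_APPROX_NONE)[0],key=len)
    ce=np.array(cv2.fitEllipse(cnt)[0])
    w=np.clip(f[...,2]-np.maximum(f[...,0],f[...,1])-20,0,None); w[np.hypot(U-ce[0],V-ce[1])>10]=0
    mu=np.array([(U*w).sum(),(V*w).sum()])/w.sum()
    a,b=B(onz(n,*ce,.124)),B(onz(n,*mu,.124)); d=b-a
    return np.degrees(np.arctan2(-d[1],d[0])),np.hypot(*d)*1e3,ce-[u0,v0],ce
E
python3 -c "
from h import *
print(needle2(cv2.imread('pics/side0.png'),0),needle2(cv2.imread('pics/top0.png'),0,'top'))
s=imaging.get_image('side');sl=slide(s);print(sl,needle2(s,sl))"
```

```text
(np.float64(-9.342868535487181), np.float64(9.184507833198163), array([2.0328564 , 1.96670509]), array([259.89028931, 185.99777222])) (np.float64(-10.506230355519742), np.float64(15.015169602437524), array([0.77856654, 0.92121126]), array([261.3203125 , 208.45980835]))
0.025276985403556152 (np.float64(14.980984587012387), np.float64(6.547760863169448), array([2.08174405, 1.981728  ]), array([272.95437622, 184.52069092]))
```

>>> send_rows([
  [[0.001,-0.0002,0,0,0],[0.0017,-0.0003,0,0,0],[0.0017,-0.0003,0,0,0]],
])

```text
time_s: 4.15
tcp_pos: [0.4893, 0.0162, 0.0814]
orientation: [0.767, 0.641, 0.0, -0.0]
wrist_force: [-4.3, -0.4, 1.8]
grip_width: 0.0003
grasp_force: 2.2
```

>>> send_rows([
  [[-0.01,0.0018,0,0,0],[-0.03,0.0054,0,0,0],[-0.03,0.0054,0.06,0,0.3],[-0.03,0.0054,0.12,0,0.5],[-0.03,-0.05,0.15,0,0.5],[-0.03,-0.11,0.15,0,0.5],[-0.03,-0.17,0.15,0,0.5],[0,-0.2,0.15,0,0.5],[0.03,-0.22,0.15,0,0.5],[0.06,-0.22,0.15,0,0.5]],
])

```text
time_s: 5.4
tcp_pos: [0.5506, -0.2066, 0.2316]
orientation: [0.768, 0.64, 0.0, 0.001]
wrist_force: [0.6, 0.4, 0.5]
grip_width: 0.0426
grasp_force: 0.0
```

```bash
python3 -c "
from h import *
st()
s=imaging.get_image('side');sl=slide(s);print(sl,needle2(s,sl))
t=imaging.get_image('top');print(needle2(t,sl,'top'))
u,v=map(int,proj('top',[*W(-.1+sl,0),.124]));x,y=map(int,proj('side',[*W(-.1+sl,0),.124]))
r=lambda i,u,v:cv2.resize(i[v-15:v+16,u-15:u+16],(400,400),interpolation=cv2.INTER_CUBIC)
cv2.imwrite('pics/p3.png',np.hstack([r(t,u,v),r(s,x,y)]))"
```

```text
t 5.4 tcp [ 0.5506 -0.2066  0.2316] bench [-0.043  -0.2078] close dir deg -10.4 F [0.6 0.4 0.5] w 0.0426
0.026375448743256667 (np.float64(22.700461642432533), np.float64(9.65390027244131), array([0.03685936, 2.05603029]), array([271.47335815, 184.53034973]))
(np.float64(14.477922987751317), np.float64(13.27683541898364), array([0.28320168, 2.06151895]), array([262.77828979, 197.56396484]))
```

View pics/p3.png

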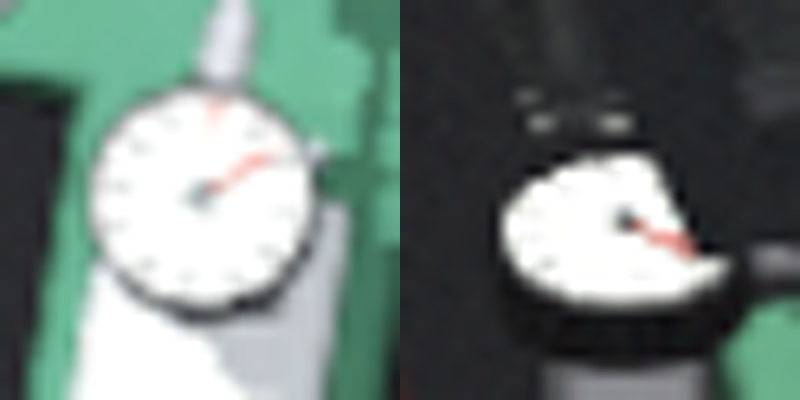

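The top dial is clear: hub (203,197), needle tip (265,155), mark (216,105). The needle is about 48° clockwise of the mark, so the plunger is pressed about 3.2 mm. Next I'll check that the bench centres haven't moved and which way the eccentric points.

```bash
cat >> h.py <<'E'
def green(t,roi=(200,130,262,200)): 
    b=max(blobs(t,(60,60,40),(90,255,255),roi),key=lambda b:b[0]); return b[0],b[1],b[2]
def dial(t,sl=.0265,z0=None):
    "needle angle clockwise from the mark in the top view, deg"
    k=8; u0,v0=proj("top",[*W(-.1+sl,0),.124])+[.5,1.5]; u0,v0=int(u0),int(v0)
    c=cv2.resize(t[v0-13:v0+14,u0-13:u0+14],None,fx=k,fy=k,interpolation=cv2.INTER_CUBIC).astype(float)
    m=(c[...,2]>140).astype(np.uint8); m=cv2.morphologyEx(m,cv2.MORPH_CLOSE,np.ones((25,25)))
    U,V=np.meshgrid(np.arange(c.shape[1]),np.arange(c.shape[0])); g=c.min(2)
    g[np.hypot(U-13.5*k,V-13.5*k)>4*k]=255
    w=np.clip(150-c.max(2),0,None)*(np.hypot(U-13.5*k,V-13.5*k)<4.5*k)   # dark hub
    h=np.array([(U*w).sum(),(V*w).sum()])/w.sum()
    r=np.clip(c[...,2]-np.maximum(c[...,0],c[...,1])-25,0,None); rad=np.hypot(U-h[0],V-h[1])/k
    r[(rad>6.0)|(rad<1)]=0
    mu=np.array([(U*r).sum(),(V*r).sum()])/r.sum()-h
    return (np.degrees(np.arctan2(mu[0],-mu[1]))-8)%360, np.hypot(*mu)/k, h/k
E
python3 -c "
from h import *
t0=cv2.imread('pics/top0.png');t=imaging.get_image('top');print(green(t0),green(t))
print(dial(t0,0),dial(t))
s0=cv2.imread('pics/side0.png')
print('axis side',proj('side',[*W(0,0),.115])+[2,2],'gold 311.7 180.6; top',proj('top',[*W(0,0),.115])+[.8,.9],'gold 267.7 161.2')
for f in (0,60,120,180,240,300):
  a=np.radians(f);print(f,proj('side',[*W(.006*np.cos(a),-.005),.115+.006*np.sin(a)])+[2,2])
print(W(-.019,-.172))
st()
"
```

```text
(np.int32(1566), array([241.71264368, 166.45338442]), array([220, 141,  42,  59])) (np.int32(1516), array([241.21833773, 165.52638522]), array([220, 141,  42,  59]))
(np.float64(nan), np.float64(nan), array([nan, nan])) (np.float64(nan), np.float64(nan), array([nan, nan]))
axis side [310.81282775 183.92587675] gold 311.7 180.6; top [268.82956652 163.95705703] gold 267.7 161.2
0 [314.37799269 185.06908368]
60 [312.9284642  183.08262262]
120 [309.89686077 183.4323497 ]
180 [308.33517027 185.76916392]
240 [309.79835546 187.74102935]
300 [312.8096406  187.39068856]
[ 0.58057067 -0.17562561]
t 5.55 tcp [ 0.5509 -0.2033  0.2314] bench [-0.0433 -0.2045] close dir deg -10.1 F [-0.2  0.1 -0.1] w 0.0429h.py:60: RuntimeWarning: invalid value encountered in divide
  h=np.array([(U*w).sum(),(V*w).sum()])/w.sum()
```

```bash
sed -i 's/w=np.clip(150-c.max(2),0,None)/w=np.clip(215-c[...,2],0,None)/; s/<4.5\*k)   # dark/<3*k)   # dark/' h.py; python3 -c "
from h import *
t0=cv2.imread('pics/top0.png');t=imaging.get_image('top')
print(dial(t0,0),dial(t))"
```

```text
(np.float64(358.422609011415), np.float64(4.42960596342109), array([12.85315398, 11.26253198])) (np.float64(49.581958840677316), np.float64(4.275150549129089), array([12.57377013, 12.09353116]))
```

>>> send_rows([
  [[0.03,0.028,0,0,0.5],[0.03,0.028,-0.03,0,0.5],[0.03,0.028,-0.07,0,0.5],[0.03,0.028,-0.098,0,0.5],[0.03,0.028,-0.098,0,0.5]],
])

```text
time_s: 6.22
tcp_pos: [0.5771, -0.1756, 0.1317]
orientation: [0.767, 0.642, -0.001, -0.002]
wrist_force: [-0.5, 0.5, 0.2]
grip_width: 0.0426
grasp_force: 0.0
```

```bash
python3 -c "
from h import *
st()
s=imaging.get_image('side');t=imaging.get_image('top')
a=cv2.resize(s[150:270,250:370],(480,480),interpolation=cv2.INTER_CUBIC);b=cv2.resize(t[140:260,240:320],(320,480),interpolation=cv2.INTER_CUBIC)
cv2.imwrite('pics/p4.png',np.hstack([a,b]));print(dial(t))"
```

```text
t 6.225 tcp [ 0.5771 -0.1756  0.1317] bench [-0.0225 -0.1726] close dir deg -10.2 F [-0.5  0.5  0.2] w 0.0426
(np.float64(49.62744234982716), np.float64(4.376279738219032), array([12.57134519, 12.09190912]))
```

View pics/p4.png

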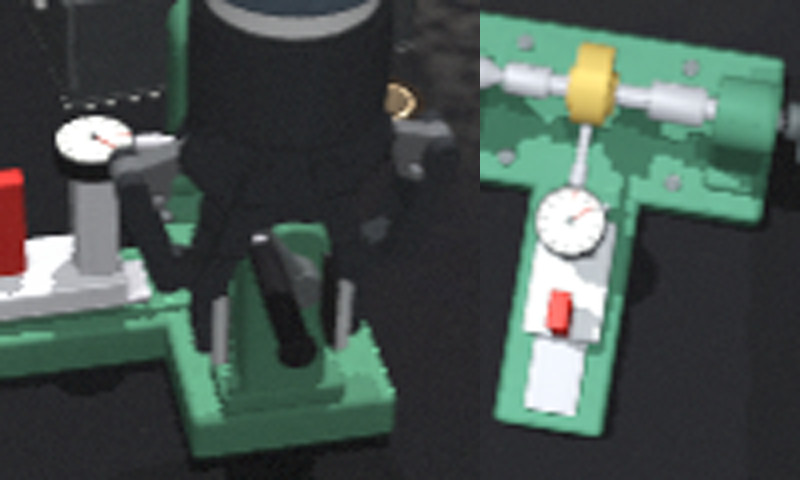

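The handle at (290,330) sits between the open fingers at (220,330) and (345,310), and the dial reads about 50° (3.3 mm). Now I'll close gently.

>>> send_rows([
  [[0.002,0,0,0,0.3],[0.002,0,0,0,0.12],[0.002,0,0,0,0.12],[0.002,0,0,0,0.1],[0.002,0,0,0,0.1],[0.002,0,0,0,0.1]],
], grip_force=20)

```text
time_s: 7.08
tcp_pos: [0.5821, -0.1761, 0.1345]
orientation: [0.767, 0.641, 0.0, 0.001]
wrist_force: [-2.7, 0.4, 5.6]
grip_width: 0.0128
grasp_force: 22.4
```

```bash
python3 -c "
from h import *
o=st();print(o['grasp_force']);t=imaging.get_image('top');print(dial(t),green(t)[1])"
```

```text
t 7.075 tcp [ 0.5821 -0.1761  0.1345] bench [-0.0175 -0.1722] close dir deg -10.2 F [-2.7  0.4  5.6] w 0.0128
22.353940419852734
(np.float64(47.67114261869861), np.float64(4.279590174434978), array([12.53417811, 12.14027161])) [241.23630363 165.53135314]
```

```bash
cat >> h.py <<'E'
def arc(q0,q1,n,cx=0.,cz=.0985):
    a,b=np.radians(q0),np.radians(q1)
    for q in np.linspace(a,b,n+1)[1:]:
        d=.04*(np.sin(q)-np.sin(a)); print([round(d*.984,4),round(-d*.177,4),round(.04*(np.cos(q)-np.cos(a)),4)])
E
python3 -c "
from h import *
arc(-25,-85,8)"
```

```text
[np.float64(-0.0045), np.float64(0.0008), np.float64(-0.0025)]
[np.float64(-0.0087), np.float64(0.0016), np.float64(-0.0056)]
[np.float64(-0.0124), np.float64(0.0022), np.float64(-0.0092)]
[np.float64(-0.0156), np.float64(0.0028), np.float64(-0.0133)]
[np.float64(-0.0183), np.float64(0.0033), np.float64(-0.0178)]
[np.float64(-0.0204), np.float64(0.0037), np.float64(-0.0226)]
[np.float64(-0.0218), np.float64(0.0039), np.float64(-0.0276)]
[np.float64(-0.0226), np.float64(0.0041), np.float64(-0.0328)]
```

First half of this, with a force check.

>>> send_rows([
  [[-0.0045,0.0008,-0.0025,0,0.1],[-0.0087,0.0016,-0.0056,0,0.1],[-0.0124,0.0022,-0.0092,0,0.1],[-0.0156,0.0028,-0.0133,0,0.1],[-0.0156,0.0028,-0.0133,0,0.1]],
])

```text
time_s: 7.75
tcp_pos: [0.5659, -0.1731, 0.1195]
orientation: [0.767, 0.641, 0.0, 0.0]
wrist_force: [5.0, -0.8, -3.8]
grip_width: 0.0129
grasp_force: 21.6
```

```bash
cat >> h.py <<'E'
def look():
    o=st(); t=imaging.get_image('top'); p=o["tcp_pos"]; b=B(p)
    F=o["wrist_force"]; print("F bench",np.round(R2.T@F[:2],1),round(F[2],1),"q",round(np.degrees(np.arctan2(b[0],p[2]-.0985)),1),"r",round(np.hypot(b[0],p[2]-.0985)*1e3,1),"dial",dial(t)[:2],"green",green(t)[1])
E
python3 -c "
from h import *
look();arc(-55,-115,8)"
```

```text
t 7.75 tcp [ 0.5659 -0.1731  0.1195] bench [-0.0339 -0.1721] close dir deg -10.2 F [ 5.  -0.8 -3.8] w 0.0129
F bench [5.1 0.1] -3.8 q -58.2 r 39.9 dial (np.float64(96.15591894672356), np.float64(3.751028905674174)) green [241.22919419 165.51651255]
[np.float64(-0.0027), np.float64(0.0005), np.float64(-0.0045)]
[np.float64(-0.0047), np.float64(0.0009), np.float64(-0.0093)]
[np.float64(-0.0062), np.float64(0.0011), np.float64(-0.0143)]
[np.float64(-0.007), np.float64(0.0013), np.float64(-0.0195)]
[np.float64(-0.0071), np.float64(0.0013), np.float64(-0.0247)]
[np.float64(-0.0065), np.float64(0.0012), np.float64(-0.0299)]
[np.float64(-0.0053), np.float64(0.001), np.float64(-0.035)]
[np.float64(-0.0034), np.float64(0.0006), np.float64(-0.0398)]
```

>>> send_rows([
  [[-0.0015,0.0003,-0.0045,0,0.1],[-0.0032,0.0006,-0.0093,0,0.1],[-0.0047,0.0008,-0.0143,0,0.1],[-0.0055,0.001,-0.0195,0,0.1],[-0.0055,0.001,-0.0195,0,0.1]],
])

```text
time_s: 8.43
tcp_pos: [0.5607, -0.1721, 0.1001]
orientation: [0.767, 0.641, 0.0, 0.0]
wrist_force: [4.5, -0.9, -1.2]
grip_width: 0.0129
grasp_force: 21.8
```

```bash
python3 -c "
from h import *
look();arc(-85,-145,8)"
```

```text
t 8.425 tcp [ 0.5607 -0.1721  0.1001] bench [-0.0391 -0.1721] close dir deg -10.2 F [ 4.5 -0.9 -1.2] w 0.0129
F bench [ 4.6 -0.1] -1.2 q -87.7 r 39.2 dial (np.float64(138.68295088381393), np.float64(4.076578162748413)) green [241.22067594 165.43936382]
[np.float64(-0.0001), np.float64(0.0), np.float64(-0.0052)]
[np.float64(0.0004), np.float64(-0.0001), np.float64(-0.0104)]
[np.float64(0.0017), np.float64(-0.0003), np.float64(-0.0155)]
[np.float64(0.0035), np.float64(-0.0006), np.float64(-0.0204)]
[np.float64(0.006), np.float64(-0.0011), np.float64(-0.025)]
[np.float64(0.0091), np.float64(-0.0016), np.float64(-0.0292)]
[np.float64(0.0126), np.float64(-0.0023), np.float64(-0.033)]
[np.float64(0.0166), np.float64(-0.003), np.float64(-0.0363)]
```

>>> send_rows([
  [[0.001,-0.0002,-0.0052,0,0.1],[0.0016,-0.0003,-0.0104,0,0.1],[0.003,-0.0005,-0.0155,0,0.1],[0.005,-0.0009,-0.0204,0,0.1],[0.005,-0.0009,-0.0204,0,0.1]],
])

```text
time_s: 9.1
tcp_pos: [0.5661, -0.1731, 0.0798]
orientation: [0.767, 0.641, 0.0, 0.0]
wrist_force: [6.3, -1.5, 0.2]
grip_width: 0.0128
grasp_force: 22.0
```

```bash
python3 -c "
from h import *
look();arc(-115,-180,8)"
```

```text
t 9.1 tcp [ 0.5661 -0.1731  0.0798] bench [-0.0337 -0.1721] close dir deg -10.2 F [ 6.3 -1.5  0.2] w 0.0128
F bench [ 6.4 -0.3] 0.2 q -119.0 r 38.6 dial (np.float64(172.33196365620458), np.float64(3.8168349107823376)) green [241.18816489 165.47805851]
[np.float64(0.0027), np.float64(-0.0005), np.float64(-0.005)]
[np.float64(0.0061), np.float64(-0.0011), np.float64(-0.0095)]
[np.float64(0.01), np.float64(-0.0018), np.float64(-0.0135)]
[np.float64(0.0145), np.float64(-0.0026), np.float64(-0.0168)]
[np.float64(0.0194), np.float64(-0.0035), np.float64(-0.0195)]
[np.float64(0.0247), np.float64(-0.0044), np.float64(-0.0215)]
[np.float64(0.0301), np.float64(-0.0054), np.float64(-0.0227)]
[np.float64(0.0357), np.float64(-0.0064), np.float64(-0.0231)]
```

>>> send_rows([
  [[0.0042,-0.0008,-0.005,0,0.1],[0.0076,-0.0014,-0.0095,0,0.1],[0.0115,-0.0021,-0.0135,0,0.1],[0.016,-0.0029,-0.0168,0,0.1],[0.016,-0.0029,-0.0168,0,0.1]],
])

```text
time_s: 9.78
tcp_pos: [0.5829, -0.1763, 0.0637]
orientation: [0.767, 0.641, 0.001, 0.001]
wrist_force: [4.8, 0.0, 6.6]
grip_width: 0.013
grasp_force: 22.6
```

```bash
python3 -c "
from h import *
look();arc(-145,-205,8)"
```

```text
t 9.775 tcp [ 0.5829 -0.1763  0.0637] bench [-0.0166 -0.1723] close dir deg -10.2 F [4.8 0.  6.6] w 0.013
F bench [4.8 0.9] 6.6 q -154.5 r 38.5 dial (np.float64(176.22992287514805), np.float64(2.879125433387907)) green [241.15666667 165.48666667]
[np.float64(0.0044), np.float64(-0.0008), np.float64(-0.0027)]
[np.float64(0.0091), np.float64(-0.0016), np.float64(-0.0048)]
[np.float64(0.0141), np.float64(-0.0025), np.float64(-0.0063)]
[np.float64(0.0191), np.float64(-0.0034), np.float64(-0.0071)]
[np.float64(0.0243), np.float64(-0.0044), np.float64(-0.0072)]
[np.float64(0.0294), np.float64(-0.0053), np.float64(-0.0066)]
[np.float64(0.0344), np.float64(-0.0062), np.float64(-0.0054)]
[np.float64(0.0392), np.float64(-0.0071), np.float64(-0.0035)]
```

>>> send_rows([
  [[0.0049,-0.0009,-0.0013,0,0.1],[0.0097,-0.0017,-0.0033,0,0.1],[0.0147,-0.0026,-0.0048,0,0.1],[0.0197,-0.0035,-0.0056,0,0.1],[0.0197,-0.0035,-0.0056,0,0.1]],
])

```text
time_s: 10.45
tcp_pos: [0.6019, -0.1798, 0.0592]
orientation: [0.767, 0.641, 0.0, 0.001]
wrist_force: [-1.2, 0.4, 17.4]
grip_width: 0.0128
grasp_force: 23.5
```

```bash
python3 -c "
from h import *
look();arc(-175,-235,8)
t=imaging.get_image('top');u,v=map(int,proj('top',[*W(-.0735,0),.124]))
cv2.imwrite('pics/p5.png',cv2.resize(t[v-15:v+16,u-15:u+16],(500,500),interpolation=cv2.INTER_CUBIC))"
```

```text
t 10.45 tcp [ 0.6019 -0.1798  0.0592] bench [ 0.0027 -0.1724] close dir deg -10.2 F [-1.2  0.4 17.4] w 0.0128
F bench [-1.3  0.2] 17.4 q 176.0 r 39.4 dial (np.float64(156.00225061281577), np.float64(4.233964842161754)) green [241.21883289 165.47811671]
[np.float64(0.0051), np.float64(-0.0009), np.float64(-0.0001)]
[np.float64(0.0103), np.float64(-0.0018), np.float64(0.0005)]
[np.float64(0.0153), np.float64(-0.0027), np.float64(0.0017)]
[np.float64(0.0201), np.float64(-0.0036), np.float64(0.0036)]
[np.float64(0.0246), np.float64(-0.0044), np.float64(0.0061)]
[np.float64(0.0287), np.float64(-0.0052), np.float64(0.0092)]
[np.float64(0.0324), np.float64(-0.0058), np.float64(0.0128)]
[np.float64(0.0357), np.float64(-0.0064), np.float64(0.0169)]
```

View pics/p5.png

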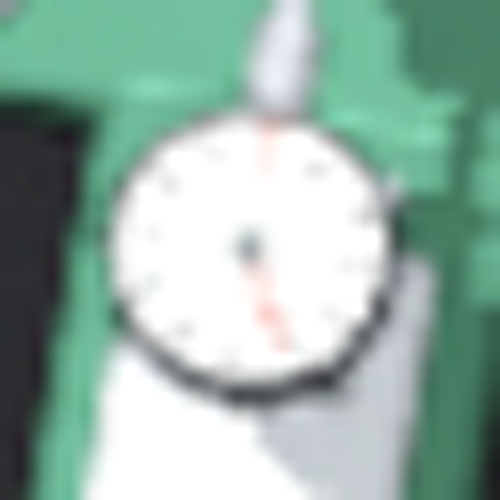

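The hub is at (249,245) and the needle tip at (283,347), so the dial reads about 155° and is already falling: the maximum has been passed. I'll fit the phase.

Run:
```python
import numpy as np
from scipy.optimize import least_squares as L
P=np.array([(-17.5,134.5,47.7),(-33.9,119.5,96.2),(-39.1,100.1,138.7),(-33.7,79.8,172.3),(-16.6,63.7,176.2),(2.7,59.2,155.5)])
c=L(lambda c:np.hypot(P[:,0]-c[0],P[:,1]-c[1])-40,[0,98.5]).x
q=np.degrees(np.arctan2(P[:,0]-c[0],P[:,1]-c[1]));q[q>90]-=360
m=lambda a,q:a[0]+15*(-6*np.cos(np.radians(q-a[1]))*-1+np.sqrt(625-36*np.sin(np.radians(q-a[1]))**2)-25)
r=L(lambda a:m(a,q)-P[:,2],[90,-140])
print(c,q,r.x,r.fun,"high",r.x[0]+90)
```

```text
[ 1.00989854 99.35692849] [ -27.77583092  -60.01498006  -88.93866619 -119.39862906 -153.71660115
 -182.41000913] [  91.10506687 -140.85290207] [-1.1270375  -1.44264552  1.16923395  1.12133551  2.1105997  -1.83148614] high 181.105066867455
```

>>> send_rows([
  [[0,0,0.0015,0,0.1],[-0.0036,0.0007,0.0018,0,0.1],[-0.0072,0.0013,0.002,0,0.1],[-0.0105,0.0019,0.0027,0,0.1],[-0.0139,0.0025,0.0036,0,0.1],[-0.0175,0.0031,0.005,0,0.1],[-0.0208,0.0037,0.0066,0,0.1],[-0.0265,0.0048,0.0105,0,0.1],[-0.0265,0.0048,0.0105,0,0.1]],
])

```text
time_s: 11.68
tcp_pos: [0.5754, -0.1749, 0.0686]
orientation: [0.767, 0.641, 0.001, 0.001]
wrist_force: [4.4, 0.1, 6.0]
grip_width: 0.013
grasp_force: 22.6
```

```bash
python3 -c "
from h import *
look();o=telemetry.get_obs();p=o['tcp_pos'];b=B(p);print(np.degrees(np.arctan2(b[0]-.001,p[2]-.09936)))"
```

```text
t 11.675 tcp [ 0.5754 -0.1749  0.0686] bench [-0.0242 -0.1722] close dir deg -10.2 F [4.4 0.1 6. ] w 0.013
F bench [4.4 0.9] 6.0 q -141.1 r 38.5 dial (np.float64(177.41448908357611), np.float64(2.6786814257399842)) green [241.15056629 165.51165889]
-140.74896575249863
```

>>> send_rows([
  [[0.0008,0,0.001,0,0.1],[0.0008,0,0.001,0,0.25],[0.0008,0,0.001,0,0.5],[0.0008,0,0.001,0,0.5],[0.0008,0,0.001,0,0.5],[0.0008,0,0.001,0,0.5]],
])

```text
time_s: 12.48
tcp_pos: [0.5751, -0.1746, 0.0691]
orientation: [0.767, 0.642, -0.0, -0.0]
wrist_force: [-0.2, -0.2, -0.5]
grip_width: 0.043
grasp_force: 0.0
```

>>> send_rows([
  [[0,0,0.02,0,0.5],[0,0,0.05,0,0.5],[0,0,0.1,0,0.5],[0,0,0.15,0,0.5],[0,-0.05,0.17,0,0.5],[0,-0.1,0.17,0,0.5],[0,-0.15,0.17,0,0.5],[0,-0.15,0.17,0,0.5]],
])

```text
time_s: 13.48
tcp_pos: [0.5735, -0.3306, 0.2403]
orientation: [0.77, 0.639, -0.001, 0.001]
wrist_force: [-0.7, 0.2, 1.0]
grip_width: 0.0428
grasp_force: 0.0
```

```bash
python3 -c "
from h import *
look()
s=imaging.get_image('side');t=imaging.get_image('top')
a=cv2.resize(s[140:270,225:355],(450,450),interpolation=cv2.INTER_CUBIC);u,v=map(int,proj('top',[*W(-.0735,0),.124]))
b=cv2.resize(t[v-15:v+16,u-12:u+12],(348,450),interpolation=cv2.INTER_CUBIC)
cv2.imwrite('pics/p6.png',np.hstack([a,b]))
cv2.imwrite('pics/p6t.png',t)
print('pred handle side',[(q,(np.array(proj('side',[*W(.04*np.sin(np.radians(q)),-.194),.115+.04*np.cos(np.radians(q))]))+2-[225,140])*450/130) for q in(-131,-141,-151)])"
```

```text
t 13.475 tcp [ 0.5735 -0.3306  0.2403] bench [ 0.0015 -0.3257] close dir deg -10.6 F [-0.7  0.2  1. ] w 0.0428
F bench [-0.8  0.1] 1.0 q 0.6 r 141.8 dial (np.float64(177.74956149838738), np.float64(2.628124712304503)) green [241.16555407 165.47596796]
pred handle side [(-131, array([319.91402491, 434.78883639])), (-141, array([329.69497616, 440.43931154])), (-151, array([340.98648124, 444.48245959]))]
```

View pics/p6.png

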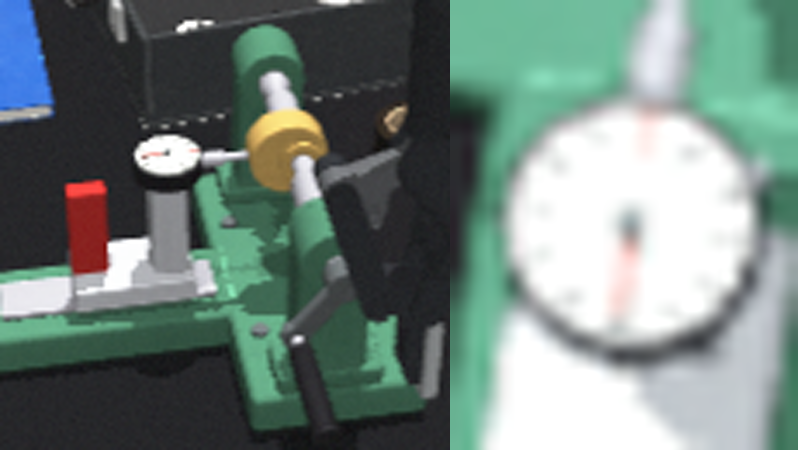

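The eccentric presses the plunger deepest here: the needle at (622,315) points about 180° from the mark, roughly 12 mm. The handle's end at (325,437) is where it was left, and the gripper is clear.

```bash
python3 -c "
from station import arm
print(arm.close_job())"
```

```text
the job is handed in; nothing more can be done
None
```

I pushed the slide up until the plunger was pressed in about 3.2 mm, then turned the shaft to its deepest point (about 12 mm, at roughly −141°), let everything go and handed the job in. The bench centres did not move in the camera images.

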